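# Fold the parts case's cover over and tuck it under its lip

### The job

Close the small-parts case over the brake pads: fold its springy hinged cover down onto the case, and while pressing it down push it by its rib all the way home, so that its free edge is tucked beneath the case's retaining lip and stays there when you let go. Use only the fingertips or the outside of the fingers: pinch or lift nothing, press gently, leave the brake pads in the case and do not disturb the grease tin, the oil bottle or the spoke key.

Things in the scene. Friction and masses are not known exactly. Their poses are not given: they have to be found in the camera images.
- parts_case: Grey open sheet-metal case, 170 x 130 mm, fixed to the desk, place and yaw vary. Origin: centre of its underside, on the desk; x points to its hinge end (away from the robot at yaw 0), y left, z up. Side walls and the folded cover's underside at z = 45 mm, cover top 49. Hinge end: two 6 mm ears at y = +-62, x 43 to 85, top z = 59 mm, hold the pin in level slots above a fixed deck.
- cover (a joint): Angle of the aluminium cover about its pin, rad: 0 = flat on the case, pi/2 = upright, limit 1.9; starts 1.3 to 1.7. 4 mm plate, reaches 134 mm from the pin, 126 mm wide (112 between the ears). Stays where left at 1.0 or more; let go lower it springs up to about 0.9. 3 N at 80 mm from the pin holds it flat. Tucked and let go it rests against the lip at about 0.04.
- cover_slide (a joint): How far pin and cover have been pushed along the slots to the lip (case -x), m: starts 0, stop at 0.024 = fully home; takes 4 to 6 N, stays where left. At 0 the flat cover's edge is 3 mm short of the lip's flare and drops past it; at 0.024 it is 12 mm under the lip. The lip is solid: press the cover flat first, or its edge runs against or over the lip.
- hinge_pin (a point): Middle of the hinge pin, which runs along the case's y at z = 47 mm (mid-thickness of the flat cover), case x = 81 mm less the value of cover_slide. It slides with the cover.
- cover_rib (a point): Middle of the crest of the push rib: straight, 90 mm long (along y), 6 mm wide, 8 mm tall, on the cover's outer face (top when folded, far side when open), 95 mm from the pin. Its upright face towards the pin, 92 mm from the pin, is the one to push. Crest 10 mm from the cover's mid-plane (z = 57 mm folded).
- cover_edge (a point): Middle of the cover's free edge, mid-thickness, 134 mm from the pin.
- lip_edge (a point): Middle of the back edge of the retaining lip, on its underside (case x = -63, z = 54 mm). The lip is a full-width level plate on the raised front wall (outer face x = -85 mm), 4 mm thick, top z = 58 mm; its flared edge rises on to x = -55, z = 61 mm. The flat cover's top passes 5 mm under it.
- brake_pad_a: Black brake pad, 30 x 52 x 12 mm, lying loose in the case. Origin: centre of its underside. To stay in the case.
- brake_pad_b: A second brake pad like it, lying loose in the case. Origin: centre of its underside. To stay in the case.
- grease_tin: Round grease tin, 79 mm across, 30 mm tall, standing loose at the right (-y) side of the case. Origin: centre of its underside. Leave alone.
- oiler: Plastic oil bottle with a pointed nozzle, 43 mm across, 142 mm tall, standing loose at the right of the case's hinge end. Origin: centre of its underside. Leave alone.
- spoke_key: Small round spoke key, 36 mm across, 10 mm tall, lying loose in front of the lip. Origin: centre of its underside. Leave alone.
Things that resemble listed ones, but are neither listed nor needed, are in the scene too. Of the things that look like the brake_pad_b, the largest one is meant.

How it is judged:
On the way, in this order (a step that is already met when the one before it is completed fails the run):
1. the cover is folded down onto the case (value of joint cover below 0.2 rad), for 0.1 s.
2. its edge is pushed home beneath the lip (value of joint cover_slide above 0.018 m and value of joint cover below 0.08 rad), for 0.2 s.
At the end, for the whole second after the job is handed in: The cover is folded (within 0.08 rad of flat), pushed at least 18 of its 24 mm towards the lip, its free edge at least 7 mm past the lip's edge and below its underside, at rest with nobody holding it; the brake pads are in the case; tin, bottle and spoke key stand within 30 mm of where they were (all of step 2 and x of cover_edge in the frame of lip_edge below -0.007 m and z of cover_edge in the frame of lip_edge below 0 m and velocity of joint cover between -0.05 and 0.05 rad/s and height (world z) of each of brake_pad_a, brake_pad_b below 0.03 m and distance of each of grease_tin, oiler, spoke_key from where it was at the start of the episode below 0.03 m); the robot touches nothing.
It fails at once if the cover is pinched or pressed hard (over 32 N) (contact force between the fingers and cover above 32 N).
It fails at once if a brake pad is lifted or carried out of the case (height (world z) of any of brake_pad_a, brake_pad_b above 0.035 m or distance of any of brake_pad_a, brake_pad_b from where it was at the start of the episode above 0.05 m).
It fails at once if the grease tin, oil bottle or spoke key is moved more than 30 mm or lifted (distance of any of grease_tin, oiler, spoke_key from where it was at the start of the episode above 0.03 m).
It fails at once if the oil bottle is tipped over (angle between oiler's own z axis and vertical above 0.5 rad).
It also fails if it takes over 38 s, if anything falls off the work surface, if the arm or the gripper's body presses on something with over 40 N, if the wrist force passes 120 N, or if a joint passes its speed limit or range.

### The arm

A 6-joint arm with a two-finger parallel gripper is mounted at the origin on a cart in front of the work surface, level with it; the furniture and walls round the work are solid. World frame = base frame: x ahead of the robot, y to its left, z up, the work surface at z = 0. Lengths are in m, angles in rad, forces in N, time in s.
With the tool pointing down it reaches from about 0.375 to 0.975 m from the base axis. Payload 3.8 kg.
Tool frame: the origin (TCP) lies midway between the tips of the shut fingers; the grasp point (between the pads) lies 19 mm behind it; z points along the fingers, y is the line along which they close (so a half turn about z gives the same grasp; the last joint's range is limited). The gripper opens to 88 mm and grips with 3 to 60 N. Pads are 18 mm wide; open, the fingers measure 123 mm over their backs; the gripper's body (75 mm by 187 mm) begins 45 mm behind the grasp point.
Start: joints at [1.307, 0.264, 1.604, -0, 1.274, -0.037], TCP at [0.152, 0.658, 0.239] pointing down, gripper open.
Joint ranges: [-2.63, 2.63], [-0.94, 2.18], [0.31, 2.57], [-1.31, 4.45], [0, 2.66], [-2.55, 2.55]. Speed limits (rad/s): [2.57, 2.57, 3.14, 3.14, 3.14, 3.14].

### API

Orientations are given as a rotation vector (axis times angle).
In Python, from cell import manip, inverse_kinematics, cams, order gives the robot as it stands. Calls block until the motion is done:
- manip.move_pose(position, orientation): joint-space move of the TCP to a pose.
- manip.move_linear(position, rate=0.15, rot=None): straight line of the TCP; rot=None keeps the orientation; rate is the mean speed in m/s.
- manip.set_joints(angles): joint-space move.
- manip.set_gripper(opening, force=None): finger opening in m; force is the grip in N (None keeps the last); returns when the fingers have stopped.
- manip.dwell(seconds).
- inverse_kinematics(position, orientation): joint angles nearest the present ones, or None.
- manip.state(): the state.
- cams.capture(name): name is "side" or "top"; returns a dict with "image" (400x640x3 uint8, blue, green, red), "z_map" (400x640 float32, m along the optical axis (not along the pixel's ray), 0 where there is no reading), "intrinsics" (3x3 intrinsics, pixels), "position" and "orientation" of the camera in the world. Camera axes: x right, y down, z forward; pixel columns grow to the right and rows downward; lengths in m; the calibration is good to about 2 mm. A picture is of the moment at which its call begins.
A pose or a line that the arm cannot do raises manip.IKError and nothing moves.
- order.close_job(): hands the job in; it is judged then, once.
The state is a dict: "clock": time; "joint_pos": joint angles; "joint_velocities": joint speeds; "tau": joint torques, N m; "tool_pos": TCP position; "tcp_rot": TCP orientation; "contact_force": force on the tool from outside, world axes, zero at the start; "moment": the same for the moment, N m; "gripper_width": finger opening in m; "grasp_force": force on a finger pad.
Only numpy, scipy, OpenCV 4.12 (cv2) and the standard library are available. Lean on these libraries where they do the work, as an engineer would, in place of code of your own. Each camera call takes 0.05 s, during which the arm holds its last target. There are 200 camera calls.

## Working session

There is one attempt and no reset: what is moved stays moved. The work goes in short steps, each a Python script; the robot and the scene stay as the last script left them, time stands still between calls to the robot, and variables do not carry over. Pictures are saved under pics/ and viewed, at most 10 in all, crops included, and the job is handed in when it is done.

```bash
ls; mkdir -p pics
python3 - <<'E'
from cell import manip,cams
import cv2,numpy as np
for n in("top","side"):
    c=cams.capture(n); cv2.imwrite(f"pics/{n}0.png",c["image"]); np.savez(f"{n}0.npz",**c)
    print(n,c["intrinsics"],c["position"],c["orientation"])
print(manip.state())
E
```

```text
pics
top [[377.75031594   0.         320.11620993]
 [  0.         377.75031594 194.12811955]
 [  0.           0.           1.        ]] [ 0.38386032 -0.18115604  0.91757433] [-2.08686086  2.13369551 -0.15019691]
side [[465.14054015   0.         318.37805018]
 [  0.         465.14054015 199.97888588]
 [  0.           0.           1.        ]] [0.1522983  0.45321618 0.50573624] [-0.63514017  2.43195975 -1.36860501]
{'clock': 0.1, 'joint_pos': array([ 1.30709299e+00,  2.64691217e-01,  1.60517958e+00,  1.94352151e-05,
        1.27371028e+00, -3.69266938e-02]), 'joint_velocities': array([-0.00185944, -0.00144641, -0.00262529, -0.00034293, -0.0009872 ,
       -0.00013087]), 'tau': array([ 7.53283657e-04, -5.03613353e+01, -3.58072793e+01,  7.30969082e-02,
        2.31726933e-02, -3.54411804e-05]), 'tool_pos': array([0.15161759, 0.65711743, 0.23753472]), 'tcp_rot': array([-3.55430068e-01, -3.12110207e+00,  3.08351133e-03]), 'contact_force': array([ 0.47016622, -0.75801855, -0.18202055]), 'moment': array([0.03238645, 0.04680838, 0.00676229]), 'grasp_force': 0.0, 'gripper_width': 0.08786868851682056}
```

View pics/top0.png

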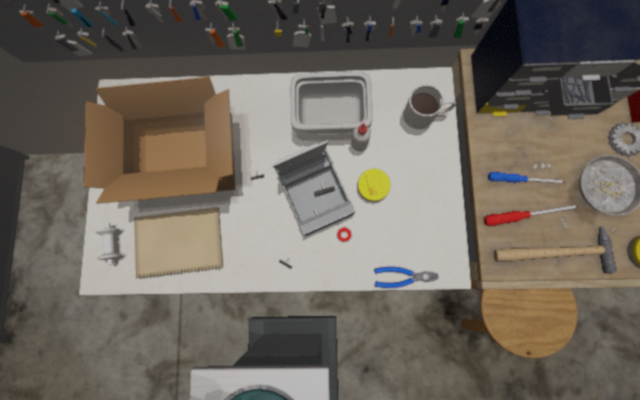

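View pics/side0.png

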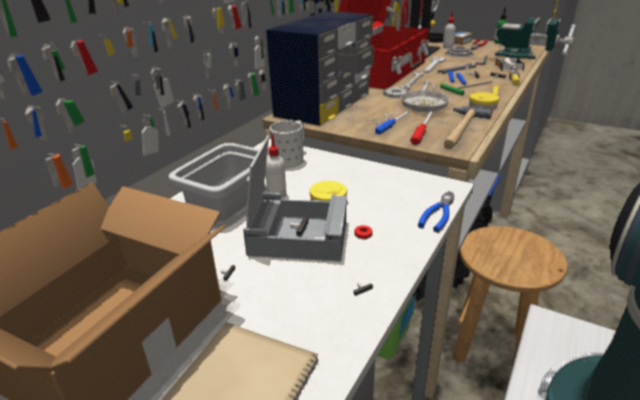

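The top view shows the case at about (315,190) with its cover standing at (303,162). The lip is at (325,218), the tin at (374,185), the oiler at (361,135) and the spoke key at (344,235). Dark pad-like things are at (325,190) in the case, and at (257,176) and (285,264) outside it. Only the ones inside the case can be the pads meant, and I won't touch any of them.

```bash
cat > h.py <<'E'
import numpy as np,cv2
from scipy.spatial.transform import Rotation as R
def cloud(c):
    K=c["intrinsics"];z=c["z_map"];v,u=np.mgrid[:400,:640]
    p=np.dstack([(u-K[0,2])*z/K[0,0],(v-K[1,2])*z/K[1,1],z])
    w=p@R.from_rotvec(c["orientation"]).as_matrix().T+c["position"]
    w[z<=0]=np.nan
    return w
E
python3 - <<'E'
from h import *
c=dict(np.load("top0.npz")); w=cloud(c)
print("desk z",np.nanmedian(w[150:280,400:460,2]))
roi=np.zeros((400,640),bool); roi[140:240,270:360]=1
Z=w[...,2]
def rect(m,name):
    n,l,s,_=cv2.connectedComponentsWithStats(m.astype(np.uint8))
    i=1+np.argmax(s[1:,4]); P=w[l==i]; r=cv2.minAreaRect(P[:,:2].astype(np.float32)*1000)
    print(name,len(P),r,np.median(P[:,2]))
rect(roi&(Z>.052)&(Z<.066)&(np.arange(400)[:,None]>195),"lip")
rect(roi&(Z>.01),"all>.01")
m=roi&(Z>.075)
P=w[m]; print("cover",len(P),P.min(0),P.max(0)); rect(m,"coverhi")
q=P-P.mean(0); print("cover centre/normal",P.mean(0),np.linalg.svd(q,full_matrices=0)[2][2])
for nm,(u0,u1,v0,v1) in dict(tin=(355,395,165,205),oil=(350,374,120,155),key=(334,354,224,246)).items():
    P=w[v0:v1,u0:u1].reshape(-1,3); P=P[P[:,2]>(.005)]; print(nm,np.median(P,0),P.min(0),P.max(0))
im=cv2.resize(c["image"][135:245,265:390],None,fx=5,fy=5,interpolation=cv2.INTER_CUBIC); cv2.imwrite("pics/crop.png",im)
s=dict(np.load("side0.npz")); ws=cloud(s); 
m=np.zeros((400,640),bool); m[125:265,235:360]=1
m&=ws[...,2]>.07; P=ws[m]; P=P[(abs(P[:,0]-.5)<.2)]
print("side hi",len(P),P.min(0),P.max(0))
E
```

```text
desk z 1.381909257003322e-05
lip 745 ((485.6045227050781, -164.83120727539062), (29.62438201904297, 129.6320037841797), 23.018951416015625) 0.05819410042274731
all>.01 2479 ((548.1182861328125, -138.1790771484375), (165.6243438720703, 130.91217041015625), 22.96109962463379) 0.05649467439181066
cover 506 [ 0.57824288 -0.24313565  0.07514406] [ 0.66162968 -0.05231148  0.18265302]
coverhi 499 ((610.7021484375, -112.32563018798828), (19.41927146911621, 124.69817352294922), 22.8985538482666) 0.14559755411000663
cover centre/normal [ 0.61005516 -0.11453745  0.14237289] [-0.91719617 -0.36909777 -0.15006004]
tin [ 0.5642638  -0.27844019  0.02953332] [ 0.52681587 -0.31764542  0.00514152] [ 0.60386387 -0.24021486  0.03370478]
oil [ 0.67124652 -0.24700531  0.0839771 ] [ 0.65561042 -0.27419542  0.00500674] [ 0.73864178 -0.22302871  0.14402218]
key [ 0.45003309 -0.20433362  0.00985168] [ 0.4337119  -0.22084258  0.00607016] [ 0.46513351 -0.18733131  0.01347225]
side hi 1511 [ 0.58064119 -0.26396677  0.07001516] [ 0.69990513 -0.04875326  0.18082236]
```

View pics/crop.png

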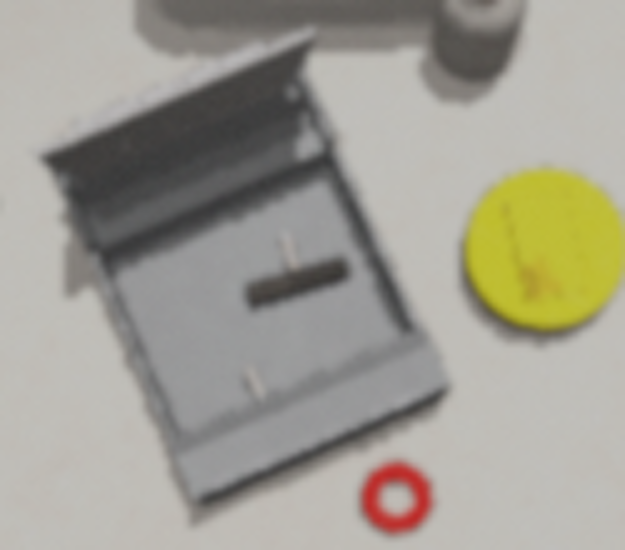

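Case origin is about (0.550, -0.1375), yaw 23°. Lip rectangle 29.6 x 129.6 mm at z = 58 mm, as specified. Cover angle is about 1.42: its top measures z = 0.182, expected 0.180. First I'll push the rib from behind with the shut fingers to about 1.1 rad, where the cover stays put.

```bash
cat >> h.py <<'E'
from cell import manip,inverse_kinematics,cams,order
yaw=np.deg2rad(23.0); ex=np.array([np.cos(yaw),np.sin(yaw),0]); ey=np.array([-ex[1],ex[0],0]); O=np.array([.5500,-.1375,0])
ROT=R.from_matrix(np.c_[-ex,ey,[0,0,-1]]).as_rotvec()
W=lambda x,y,z:O+ex*x+ey*y+np.array([0,0,z])
def st(b=0):
    s=manip.state(); f=s["contact_force"]-b; d=s["tool_pos"]-O
    return np.round([s["clock"],d@ex*1e3,d@ey*1e3,d[2]*1e3,f@ex,f@ey,f[2]],1)
def case_pts(n):
    c=cams.capture(n); w=cloud(c)-O; return np.dstack([w@ex,w@ey,w[...,2]]),c
def angle(n="top",slide=0):
    p,c=case_pts(n); m=(abs(p[...,1])<.06)&(p[...,2]>.075)&(p[...,0]<.1)&(p[...,0]>-.06)&(p[...,2]<.19)
    q=p[m]; return q
E
python3 - <<'E'
from h import *
manip.set_gripper(0.0,10)
manip.move_linear(W(.135,.01,.30),rate=.4) if 0 else manip.move_pose(W(.135,.01,.27),ROT)
print(st())
manip.move_linear(W(.135,.01,.128),rate=.15); b=manip.state()["contact_force"]; print(st(b))
x=.105
manip.move_linear(W(x,.01,.128),rate=.1);print(st(b))
while x>.056:
    x-=.007; manip.move_linear(W(x,.01,.128),rate=.05); s=st(b); print(s)
    if abs(s[4])>15: break
p,c=case_pts("side"); cv2.imwrite("pics/side1.png",c["image"][90:290,200:420].repeat(3,0).repeat(3,1)[:600,:660])
E
```

```text
[ 4.500e+00  1.354e+02  1.070e+01  2.700e+02 -0.000e+00  6.000e-01
  1.000e-01]
[  5.6 135.8   9.5 129.3   0.    0.    0. ]
[  6.1 105.2   9.7 128.9   1.4   1.7  -0.6]
[  6.4  98.   10.  128.    0.6   1.5  -0.5]
[  6.7  90.7  10.  127.9   0.    1.   -0.7]
[  7.   83.6  10.  128.    0.4   1.1  -0.4]
[  7.3  76.6  10.  128.    0.2   0.6  -0.7]
[  7.6  69.6  10.  128.   -0.3   0.7  -0.6]
[  7.8  62.5  10.  128.    1.1   1.2  -0.3]
[8.10e+00 5.56e+01 1.00e+01 1.28e+02 8.00e-01 1.30e+00 1.00e-01]
```

View pics/side1.png

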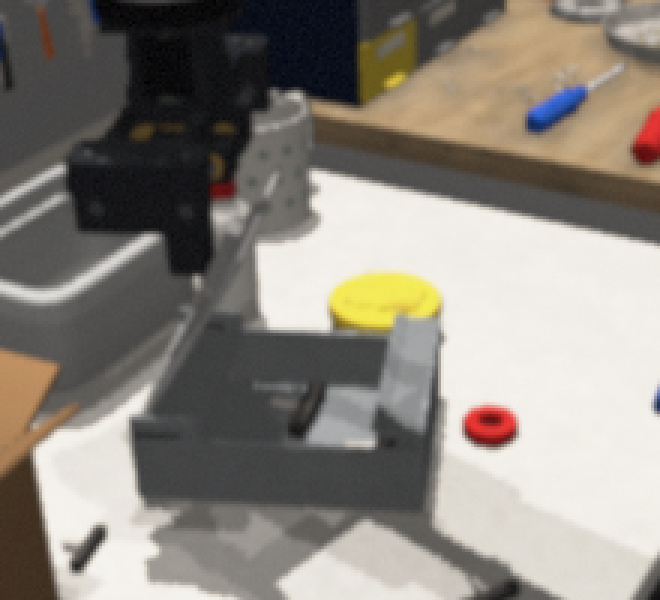

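The cover now leans toward the lip, with the finger resting behind its rib around (190,270) and nothing else touched. I'll measure its angle from depth.

```bash
cat >> h.py <<'E'
def ang(n="side"):
    p,c=case_pts(n); q=p[(abs(p[...,1])<.055)&(p[...,2]>.064)&(p[...,2]<.2)&(p[...,0]<.085)&(p[...,0]>-.05)]
    t=np.arctan2(q[:,2]-.047,.081-q[:,0]); return len(q),np.percentile(t,[10,25,50,75,90]).round(3),q.max(0).round(3),q.min(0).round(3)
E
python3 - <<'E'
from h import *
print(ang("side"),ang("top"))
manip.move_linear(W(.075,.01,.128),rate=.15)
manip.move_linear(W(.075,.01,.20),rate=.2); manip.dwell(.2)
manip.move_linear(W(.13,.01,.24),rate=.2)
print(ang("side"),ang("top"),st())
E
```

```text
(608, array([1.065, 1.087, 1.15 , 1.247, 1.34 ]), array([0.077, 0.055, 0.2  ]), array([ 0.014, -0.054,  0.064])) (421, array([1.039, 1.049, 1.054, 1.072, 1.117]), array([0.059, 0.033, 0.199]), array([ 0.011, -0.055,  0.087]))
(382, array([1.055, 1.071, 1.102, 1.141, 1.168]), array([0.077, 0.055, 0.164]), array([ 0.014, -0.055,  0.064])) (819, array([1.045, 1.052, 1.067, 1.096, 1.126]), array([0.074, 0.055, 0.165]), array([ 0.011, -0.055,  0.064])) [ 9.900e+00  1.284e+02  1.050e+01  2.380e+02  2.000e-01  4.000e-01
 -3.000e-01]
```

Run:
```python
from h import *
r=.072
def pt(t): return W(.081-r*np.cos(t)+.002*np.sin(t)+.0105,.01,.047+r*np.sin(t)+.002*np.cos(t))
manip.move_linear(W(.070,.01,.19),rate=.25)
manip.move_linear(W(.066,.01,.125),rate=.15); b=manip.state()["contact_force"]; print(st(b))
for t in np.r_[np.arange(1.1,0.05,-.12),.0]:
    manip.move_linear(pt(t),rate=.06); s=st(b); print(round(t,2),s)
    if np.linalg.norm(s[4:])>18: print("STOP");break
print(ang("top"))
z=.049
while st(b)[6]<6 and z>.043:
    z-=.001; manip.move_linear(W(.0195,.01,z),rate=.02); print(st(b))
np.save("b.npy",b)
_,c=case_pts("side"); cv2.imwrite("pics/side2.png",c["image"][90:290,200:420].repeat(3,0).repeat(3,1)[:600,:660])
```

```text
[ 10.9  67.1   9.6 125.9   0.    0.    0. ]
1.1 [ 1.130e+01  6.020e+01  1.010e+01  1.119e+02 -7.000e-01  1.000e-01
 -1.000e-01]
0.98 [ 11.6  52.7   9.9 108.   -1.    0.7  -0.2]
0.86 [ 11.9  45.5  10.  102.5  -0.2  -0.4  -0.3]
0.74 [12.2 39.1 10.1 96.5  0.   0.1  0.2]
0.62 [12.4 33.5 10.1 89.9 -0.2 -0.3  0.3]
0.5 [12.7 28.8 10.1 82.8  0.1  0.2  0.3]
0.38 [13.  24.9 10.1 75.   0.6  0.1  0.4]
0.26 [13.3 22.  10.2 66.9  0.4  0.   0.8]
0.14 [13.6 20.1 10.1 58.5 -0.3 -0.2  0.8]
0.0 [13.9 19.8  9.7 49.1 -1.2  0.5  4.2]
(268, array([0.743, 0.764, 0.814, 0.921, 0.986]), array([0.039, 0.055, 0.2  ]), array([-0.017, -0.055,  0.118]))
[14.2 19.8  9.7 48.8 -2.4  0.3  8.6]
```

View pics/side2.png

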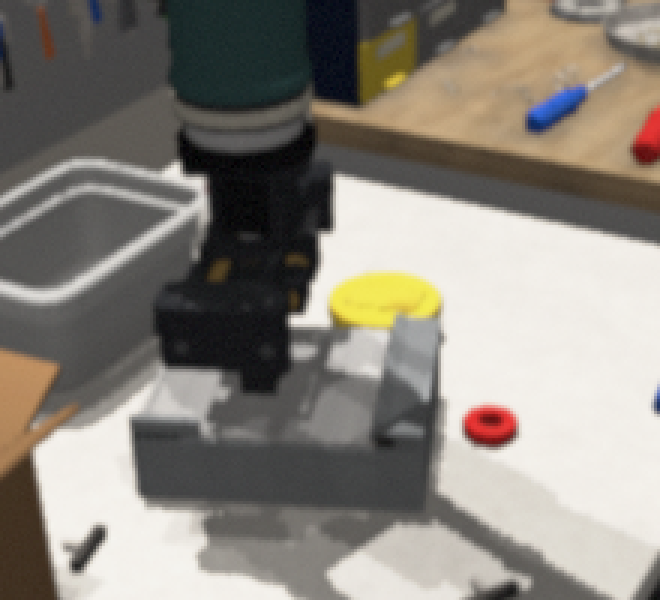

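The cover lies flat under the fingertip at (262,385), pressed with 8.6 N, and its rib at (310,385) is ahead of the finger. Next I slide it home.

Run:
```python
from h import *
b=np.load("b.npy"); x=.0195; z=.048
while x>-.034:
    x-=.003; manip.move_linear(W(x,.01,z),rate=.02); s=st(b); print(s)
    if s[6]>11: z+=.0005
    if s[6]<5: z-=.0005
    if s[4]>14 : print("STOP"); break
```

```text
[14.6 17.9  9.4 48.9  1.5  0.9  6. ]
[14.9 15.   9.3 48.9  2.1  1.1  5.2]
[15.2 11.8  9.3 48.9  2.6  0.8  5.8]
[15.5  8.7  9.3 48.8  1.9  0.1  5.4]
[15.8  5.6  9.3 48.8  1.5 -0.3  5.2]
[16.1  2.5  9.3 48.8  2.7  0.1  5.8]
[16.4 -0.5  9.4 48.7  2.3 -0.4  5.8]
[16.7 -3.5  9.3 48.7  1.9  0.3  6.7]
[17.  -6.6  9.3 48.7  1.9 -0.6  5.1]
[17.3 -9.6  9.3 48.7  2.7 -0.9  5.5]
[ 17.6 -12.6   9.4  48.7   1.8   0.    6.3]
[ 17.9 -15.6   9.3  48.7   2.1  -0.5   5.9]
[ 18.2 -18.6   9.3  48.7   2.1   0.    5.4]
[ 18.5 -21.6   9.3  48.7   2.3   0.1   5.4]
[ 18.8 -21.9   9.   49.2  10.1   1.5   0.1]
[ 19.1 -22.1   8.6  49.5  18.    4.   -0.4]
STOP
```

Run:
```python
from h import *
b=np.load("b.npy")
print(st(b))
_,c=case_pts("side"); cv2.imwrite("pics/side3.png",cv2.resize(c["image"][150:270,230:370],None,fx=5,fy=5,interpolation=cv2.INTER_CUBIC))
p,c=case_pts("top")
```

```text
[ 19.1 -22.1   8.6  49.5  18.    4.   -0.4]
```

View pics/side3.png

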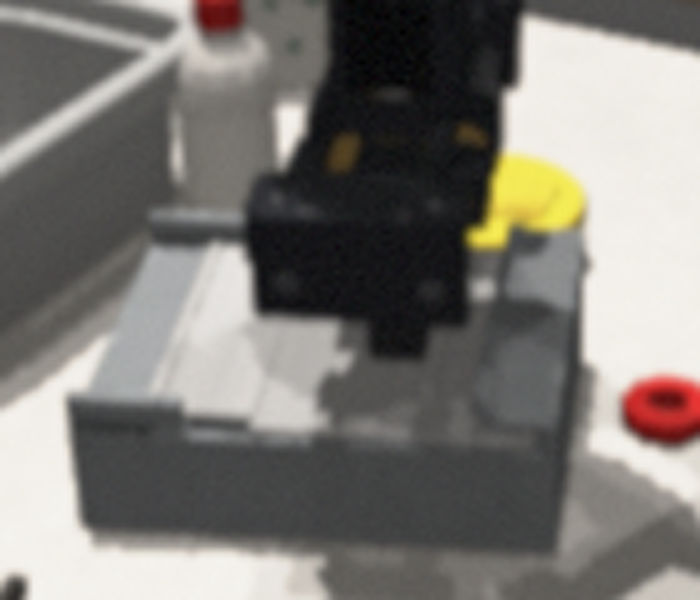

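The pin end has moved well toward the lip, with a wide strip of deck showing at (150,330), and the push has hit a hard stop. I'll relieve the force, lift off and check.

Run:
```python
from h import *
b=np.load("b.npy")
manip.move_linear(W(-.0225,.01,.0487),rate=.03); print(st(b))
manip.move_linear(W(-.0215,.01,.052),rate=.03); print(st(b))
manip.move_linear(W(-.0205,.01,.075),rate=.08)
manip.move_linear(W(.02,.01,.26),rate=.3); print(st(b))
manip.set_joints([1.0]+list(manip.state()["joint_pos"][1:])); print(st())
for n in("top","side"):
    p,c=case_pts(n)
    # rib crest: strip z .054-.064 away from lip and ears
    m=(abs(p[...,1])<.048)&(p[...,2]>.0545)&(p[...,2]<.072)&(p[...,0]>-.05)&(p[...,0]<.04)
    q=p[m]; print(n,"rib",len(q),np.median(q,0).round(4) if len(q) else "",)
    m=(abs(p[...,1])<.045)&(p[...,0]<.04)&(p[...,0]>-.005); q=p[m]; print("plate z",np.polyfit(q[:,0],q[:,2],1).round(4),np.median(q[:,2]).round(4))
    w=p
    prof=[(round(x,3),round(float(np.nanmedian(p[...,2][(abs(p[...,0]-x)<.0025)&(abs(p[...,1])<.045)])),4)) for x in np.arange(.03,.09,.005)]; print(prof)
    cv2.imwrite(f"pics/{n}4.png",cv2.resize(c["image"][135:245,265:390] if n=="top" else c["image"][150:270,230:370],None,fx=5,fy=5,interpolation=cv2.INTER_CUBIC))
```

```text
[ 19.5 -21.7   9.6  48.9   5.1  -0.2   3.4]
[ 19.8 -21.4   9.8  51.9   3.9  -0.7   2. ]
[ 2.100e+01  1.880e+01  1.070e+01  2.578e+02 -1.000e-01 -2.000e-01
 -8.000e-01]
[ 23.4   9.2 685.4 257.8  -0.9  -0.   -1.1]
top rib 187 [-0.0377  0.0027  0.0581]
plate z [-0.0436  0.0515] 0.0507
[(np.float64(0.03), 0.0501), (np.float64(0.035), 0.0501), (np.float64(0.04), 0.0498), (np.float64(0.045), 0.0499), (np.float64(0.05), 0.0496), (np.float64(0.055), 0.05), (np.float64(0.06), 0.0489), (np.float64(0.065), 0.0448), (np.float64(0.07), 0.0456), (np.float64(0.075), 0.0453), (np.float64(0.08), 0.0451), (np.float64(0.085), 0.0442)]
side rib 197 [-0.0367  0.0099  0.0584]
plate z [-0.0177  0.0503] 0.0516
[(np.float64(0.03), 0.0512), (np.float64(0.035), 0.051), (np.float64(0.04), 0.0507), (np.float64(0.045), 0.0505), (np.float64(0.05), 0.0503), (np.float64(0.055), 0.0502), (np.float64(0.06), 0.0509), (np.float64(0.065), 0.0464), (np.float64(0.07), 0.046), (np.float64(0.075), 0.0463), (np.float64(0.08), 0.0462), (np.float64(0.085), 0.046)]
```

View pics/side4.png

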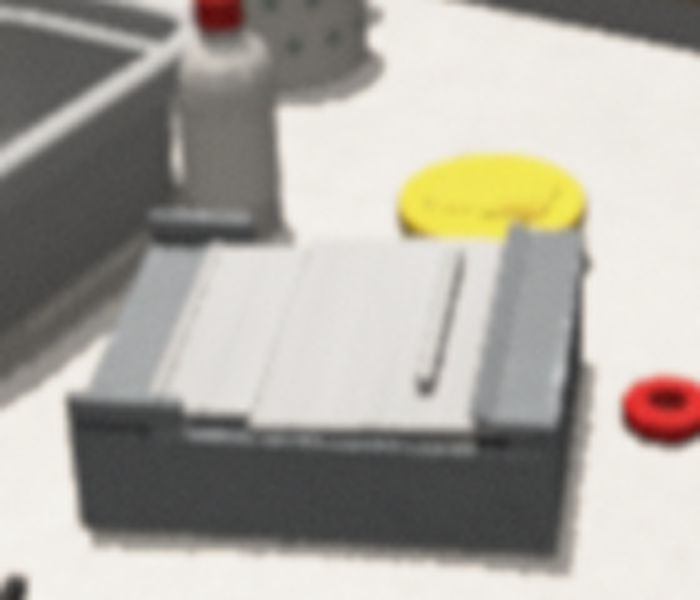

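View pics/top4.png

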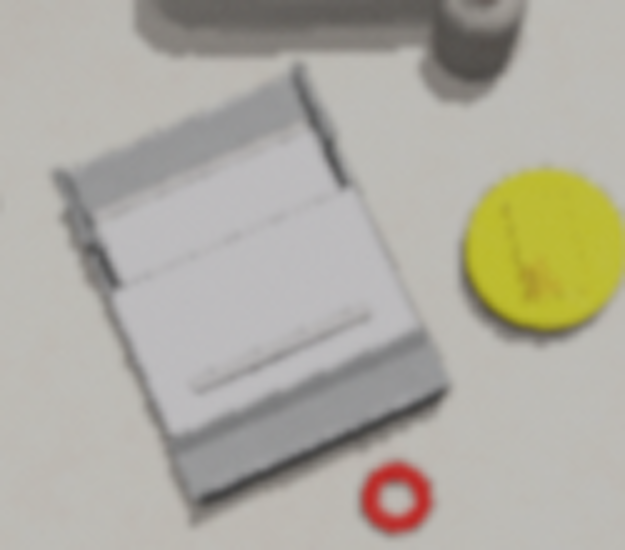

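The cover is tucked under the lip. The rib measures case x = -37.7 mm, so the slide is about 23.7 mm, and the plate slopes about 0.04 rad, as expected at rest. Tin, oiler and key are where they were.

```bash
python3 -c "
from cell import order; print(order.close_job())"
```

```text
the job is handed in; nothing more can be done
None
```

I closed the case and handed the job in: the cover is folded flat, pushed about 23.7 of its 24 mm and tucked under the lip with nobody holding it, and in the last pictures the tin, oil bottle and spoke key look unmoved; the hand-in returned no verdict.

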